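Close and bolt the board tilt table

ROBOT

A 6-joint arm with a two-finger parallel gripper is mounted at the origin on a cart in front of the work surface, level with it; the furniture and walls round the work are solid. World frame = base frame: x ahead of the robot, y to its left, z up, the work surface at z = 0. Lengths are in m, angles in rad, forces in N, time in s.
With the tool pointing down it reaches from about 0.375 to 0.9 m from the base axis. Payload 3.1 kg.
Tool frame: the origin (TCP) lies between the finger pads; the fingertips stand manip.nose_length ahead of it and the grasp point (between the pads) lies 5 mm behind it (manip.nose_length is the distance from the TCP to the fingertips, in m); z points along the fingers, y is the line along which they close (so a half turn about z gives the same grasp; the last joint's range is limited). The gripper opens to 85 mm and grips with 20 to 120 N. Pads are 22 mm wide; open, the fingers measure 114 mm over their backs; the gripper's body (76 mm by 85 mm) begins 54 mm behind the grasp point. The pads swing forward as they close: fully open they stand 13 mm farther back than shut.
Start: joints at [-1.502, 0.527, 1.433, -0, 1.181, -0.178], TCP at [0.153, -0.606, 0.245] pointing down, gripper open.
Joint ranges: [-3.08, 3.08], [-0.75, 2.2], [0.22, 2.44], [-1.43, 4.57], [0, 2.65], [-2.85, 2.85]. Speed limits (rad/s): [2.79, 2.79, 3.14, 3.14, 3.14, 3.14].

INTERFACE

Orientations are given as a unit quaternion [x, y, z, w].
In Python, from station import monitor, eyes, job, manip gives the robot as it stands.
- The arm moves only by the shell command python3 -m pendant 'ROWS' [FORCE]. ROWS is JSON, a list that holds one entry, the list of rows, each a list of 7 numbers: the shift along the tool's x, y, z as a fraction of full scale, then the turn, a rotation vector about the tool's x, y, z as a fraction of full scale, then the opening, from 0 (shut) to 1 (fully open). A call has 1 to 20 rows; each row shifts and turns the commanded pose from where the row before left it, along the tool's axes as they then stand; what a row does not reach is not made up. Full scale, the value 1, is 800 mm for a shift and 0.12 rad for a turn. A row lasts 1/10 s, in which the tool goes at most 50 mm and 8.59 degrees, less where a joint would pass 70% of its speed; a pose out of reach is approached as far as the arm can. A call with a number of a shift or a turn outside -1 to 1 is refused whole. A call with a gripper value outside its range is refused whole. The fingers move at their own pace and stop on an object; FORCE is the grip in N (left out, the last holds). Time passes only in rows, so rows that do not move let the fingers close. It gives the time, the measured TCP pose, the force, the opening and the grip force at its end, in the units of the state.
- monitor.sense(): the state, without advancing time (a new reading comes with each control period).
- eyes.snapshot(name): name is "scene" or "top"; returns a dict with "pixels" (400x640x3 uint8, red, green, blue), "depth" (400x640 float32, m along the optical axis (not along the pixel's ray), 0 where there is no reading), "intrinsics" (3x3 intrinsics, pixels), "eye" and "attitude" of the camera in the world. Camera axes: x right, y down, z forward; pixel columns grow to the right and rows downward; lengths in m; the calibration is good to about 2 mm. A picture is of the moment at which its call begins.
- job.sign_off(): hands the job in; it is judged then, once.
The state is a dict: "t": time; "q": joint angles; "qd": joint speeds; "tau": joint torques, N m; "tcp_pos": TCP position; "tool_rot": TCP orientation; "force": force on the tool from outside, world axes, zero at the start; "ft_torque": the same for the moment, N m; "finger_gap": opening from 0.0 (shut) to 1.0 (fully open); "gripper_force": force on a finger pad.
Only numpy, scipy, OpenCV 4.12 (cv2) and the standard library are available. Lean on these libraries where they do the work, as an engineer would, in place of code of your own. Each camera call takes 0.05 s, during which the arm holds its last target. There are 200 camera calls.

TASK

Bring the spring-raised tilt plate with the circuit board down until it lies level on its stops, and bolt it there: keeping it down, slide the bolt fully home under the keeper, then let go (the bolt's thumb saddle is made for pressing and sliding with the fingertips). Be gentle with the mechanism, keep your hand off the circuit board and leave the other things on the bench where they are.

Things in the scene. Friction and masses are not known exactly. Their poses are not given: they have to be found in the camera images.
- tilt_table: Fixed tilt table for circuit boards: grey base 235 x 190 x 12 mm; origin: centre of its underside on the bench; -x is its front (towards the robot), +y runs across. At x = +105, z = 36 mm an aluminium plate 207 x 170 x 6 mm is hinged along y; a spring lifts its front edge. Pressing or pushing on table, plate or bolt with 30 N or more damages it.
- plate (a joint): Tilt of the plate, rad: 0 = level on its stops, grows as the front edge rises. Left alone it springs up to 0.34. To hold it down at the saddle takes about 4 to 8 N at the top, rising to roughly 11 to 16 N when level; there it meets rigid stops and the force rises sharply.
- bolt (a joint): Travel of the bolt along the plate's +y, m: 0 = drawn back, 0.026 = home on a rigid end stop. About 4 N of friction holds it where it is left. It enters the keeper only with the plate pressed onto its stops (within 1.5 mm at the front); else the flat end of its rod strikes the keeper's bridge.
- bolt_foot (a point): Middle of the top of the bolt's foot slab (62 mm along y) on the plate's front strip, 189 mm from the hinge line; axes as the plate's. Over it, on a height screw, stands the thumb saddle, a steel U: floor 42 (x) by 44 mm (y), cheeks 8 mm thick, 16 mm high at its +y and -y ends; closed fingertips fit in and press. Floor 4 to 22 mm above this point: set differently each time, not measured.
- bolt_foot_level (a point): Fixed point: where the bolt_foot point is when the plate is level and the bolt drawn back. At x = -84, y = -25, z = 46 mm in the table's frame; axes as the table's.
- keeper (a point): Fixed dark steel keeper on the base, beyond the plate's +y side: middle of the top of its bridge, 63 mm above the bench. Bridge 34 (x) by 20 (y) by 7 mm on two cheeks. The bolt's 9 mm flat-ended rod, whose end lies 112 mm to +y of bolt_foot, goes in under it along +y, with 1.5 mm of play above it when the plate is level.
- board: The green circuit board clipped on the plate behind the front strip, about 128 x 138 mm, its front edge 50 mm behind the saddle's middle, its top 36 to 50 mm above the plate; origin under its middle on the plate. Not to be touched.
- solder_spool: Bystander: spool of solder, 52 mm across, 38 mm high; origin under its middle.
- cutters: Bystander: side cutters lying, 41 x 119 x 13 mm; origin under the middle.
- flux_pot: Bystander: small jar with a lid, 42 mm across, 37 mm high; origin under its middle.
- eye_loupe: Bystander: black eye loupe, 35 mm across, 30 mm high; origin under its middle.
- tweezer: Bystander: steel tweezers lying, 14 x 120 x 8 mm; origin under the middle.
- mains_transformer: Bystander: small transformer, 52 x 42 x 36 mm; origin under its middle.
- screwdriver: Bystander: small screwdriver with a dark handle lying, 14 x 125 x 14 mm; origin under the middle.

How it is judged:
By the outcome, as a careful person would: the job done as asked, in the order asked, and still so for the second after the job is handed in, with the robot touching nothing.
It also fails if it takes over 64 s, if anything falls off the work surface, if the arm or the gripper's body presses on something with over 40 N, if the wrist force passes 120 N, or if a joint passes its speed limit or range.

## Working session

There is one attempt and no reset: what is moved stays moved. The work goes in short steps, Python scripts to look and compute and a shell command to move; the robot and the scene stay as the last step left them, time stands still between calls to the robot, and variables do not carry over. Pictures are saved under pics/ and viewed, at most 10 in all, crops included, and the job is handed in when it is done.

```bash
mkdir -p pics; ls; python3 - <<'E'
from station import monitor, eyes, job, manip
import cv2,numpy as np,pickle
print(manip.nose_length, monitor.sense())
for n in("scene","top"):
    s=eyes.snapshot(n); pickle.dump(s,open(n+'0.pkl','wb'))
    cv2.imwrite(f'pics/{n}0.png',s["pixels"][:,:,::-1]); print(s["eye"],s["attitude"],s["intrinsics"])
E
```

```text
pics
0.014 {'t': 0.0, 'q': array([-1.50149217e+00,  5.28438268e-01,  1.43392878e+00, -5.86733192e-06,
        1.18138202e+00, -1.78531431e-01]), 'qd': array([ 8.16409396e-04, -5.52390109e-04, -7.97936661e-04,  1.43598993e-04,
        1.56439623e-05, -8.32123992e-04]), 'tau': array([-2.34282947e-03, -4.42363465e+01, -1.78027779e+01, -5.23836861e-04,
        8.47900665e-03,  9.97282257e-10]), 'tcp_pos': array([ 0.15327554, -0.60519731,  0.2443423 ]), 'tool_rot': array([ 9.92331295e-01,  1.23601934e-01,  5.61467201e-05, -1.07674683e-03]), 'force': array([0.17356586, 0.14496835, 0.3013561 ]), 'ft_torque': array([-0.01940818,  0.00816109, -0.02949521]), 'gripper_force': 0.0, 'finger_gap': 0.9976578902417721}
[0.15672199 0.83080292 0.82950814] [-0.20179803  0.88049571 -0.41773975  0.09745958] [[454.27420791   0.         324.50798067]
 [  0.         454.27420791 200.12481996]
 [  0.           0.           1.        ]]
[ 0.35560055 -0.00341309  1.08826372] [ 0.74478607 -0.65927137  0.0699158  -0.07593908] [[385.93163682   0.         321.60911598]
 [  0.         385.93163682 201.76391234]
 [  0.           0.           1.        ]]
```

View pics/scene0.png

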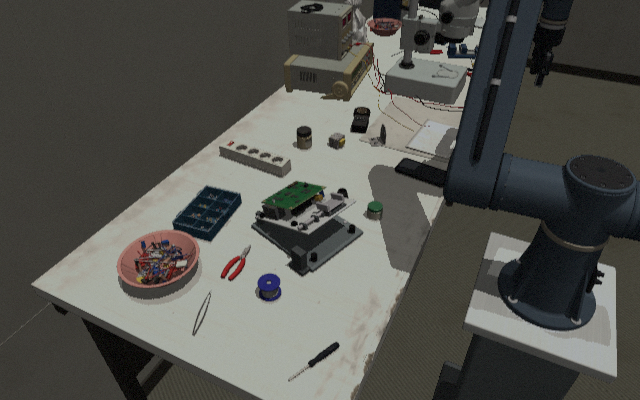

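View pics/top0.png

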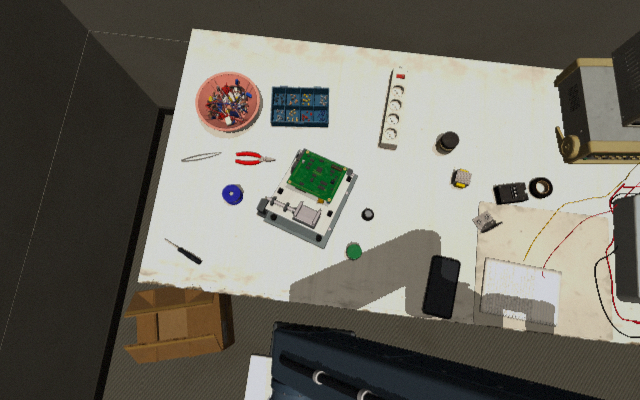

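The tilt table is in the top view at about (305,198). The keeper is on its left at (264,207), the saddle at about (303,213) and the board at (320,175). Next I'll enlarge this area and map the depth.

```bash
cat > h.py <<'E'
import numpy as np,cv2,pickle
from scipy.spatial.transform import Rotation as R
def cloud(s):
    K=s["intrinsics"];d=s["depth"];v,u=np.mgrid[:400,:640]
    p=np.dstack([(u-K[0,2])/K[0,0]*d,(v-K[1,2])/K[1,1]*d,d])
    w=p@R.from_quat(s["attitude"]).as_matrix().T+s["eye"]; w[d==0]=np.nan; return w
def crop(s,u0,v0,w,h,k,name):
    c=cv2.resize(s["pixels"][v0:v0+h,u0:u0+w,::-1],None,fx=k,fy=k,interpolation=cv2.INTER_CUBIC); cv2.imwrite('pics/'+name,c); return c
def proj(s,P):
    c=(np.asarray(P)-s["eye"])@R.from_quat(s["attitude"]).as_matrix(); K=s["intrinsics"]
    return np.c_[K[0,0]*c[...,0]/c[...,2]+K[0,2],K[1,1]*c[...,1]/c[...,2]+K[1,2]]
E
python3 - <<'E'
from h import *
T=pickle.load(open('top0.pkl','rb'));S=pickle.load(open('scene0.pkl','rb'))
a=crop(T,250,140,112,112,5,'a');b=crop(S,240,170,128,112,5,'b.png') if 0 else (0)
E
python3 - <<'E'
from h import *
T=pickle.load(open('top0.pkl','rb'));S=pickle.load(open('scene0.pkl','rb'))
f=lambda s,u,v:cv2.resize(s["pixels"][v:v+115,u:u+80 if s is T else u+130,::-1],None,fx=5,fy=5,interpolation=cv2.INTER_CUBIC)
cv2.imwrite('pics/topc.png',cv2.resize(T["pixels"][140:252,250:362,::-1],None,fx=5,fy=5,interpolation=cv2.INTER_CUBIC))
cv2.imwrite('pics/scenec.png',cv2.resize(S["pixels"][170:280,240:370,::-1],None,fx=5,fy=5,interpolation=cv2.INTER_CUBIC))
W=cloud(T)
np.set_printoptions(precision=3,suppress=True,linewidth=200)
print("bench",np.nanmedian(W[120:140,340:370,2]),"n",np.isnan(W).mean())
z=(W[150:250:4,256:360:4,2]*1000);print(np.nan_to_num(z,nan=-99).astype(int))
E
```

```text
bench -0.0006957464124525137 n 0.0040546875
[[ -1   0   0   2  -1   0  -4   2   0   0  -1  37  36  80  -5  -1  -1   1  -1   1  -4   0  -1   0  -4  -1]
 [ 13  -2  -2   1   2  -5   0  -2  -1  -2   8  81 -99  84  84  78   0  -1   1   2  -2   0  -1   4   0   0]
 [ -1  10   7  10   7  -3   0   3   0   2  87  87  84  88  85  85  82  80   2   0   1  -3   3  -4  -3   1]
 [ 13   1  -2  -2   0  -3  -2  -3  -2  12  93  97  92  95  88  87  86  85  82  81   1  -4  -4  -2  -1   0]
 [  0  -2   2   0  -2  -3   1   1   2  97  99  98  95  94  97  89  91  87  86  93  91  76  76   0   0   0]
 [  3  -2   2   2   0  -1  -1  -2  66  82 107 102 101  96  96  95  95  88  89  84  85  90  82  44  37   2]
 [ -1   2   1 -99   0   0   0   3  73 108 108 105 107 105 102  98  96  97  92  93  88  89  87  46  37   0]
 [  1   0   0  -2   0   0   0  78  73 111 110 111 107 106 107 104 103 100  96  94  93  90  49  58  10   9]
 [  0  -1  -1  -1   0  -1  78  81 117 116 118 119 114 109 108 106 106 105 103 107  98  95  51  50   9  -1]
 [  0  -1  -2   0  -5   0  85  82  80  77 119 121 116 114 113 114 109 108 103 101 102  58  57
[... 1467 characters left out ...]
  7  12  15  -1  -1   0  -2   1   2   0   2]
 [  1  -2   1   0  -2  -1   1   0   4   0  -1   1   0   0   0   1  15  10   1   0  -1  -1   0  25  39  31]]Traceback (most recent call last):
  File "<stdin>", line 3, in <module>
  File "h.py", line 8, in crop
    c=cv2.resize(s["pixels"][v0:v0+h,u0:u0+w,::-1],None,fx=k,fy=k,interpolation=cv2.INTER_CUBIC); cv2.imwrite('pics/'+name,c); return c
                                                                                                  ~~~~~~~~~~~^^^^^^^^^^^^^^^^
cv2.error: OpenCV(4.12.0) /io/opencv/modules/imgcodecs/src/loadsave.cpp:1051: error: (-2:Unspecified error) could not find a writer for the specified extension in function 'imwrite_'
```

View pics/topc.png

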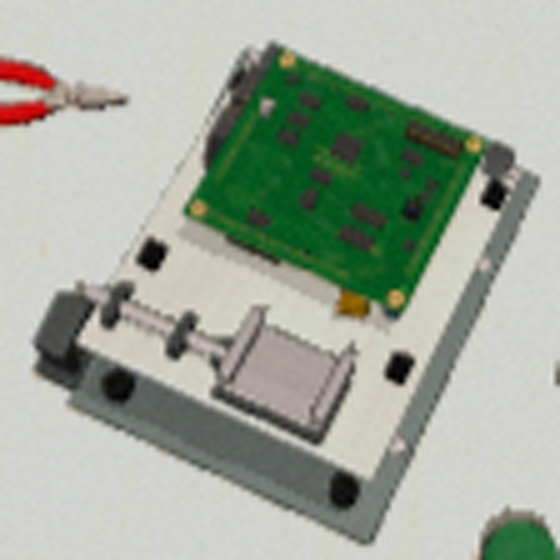

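View pics/scenec.png

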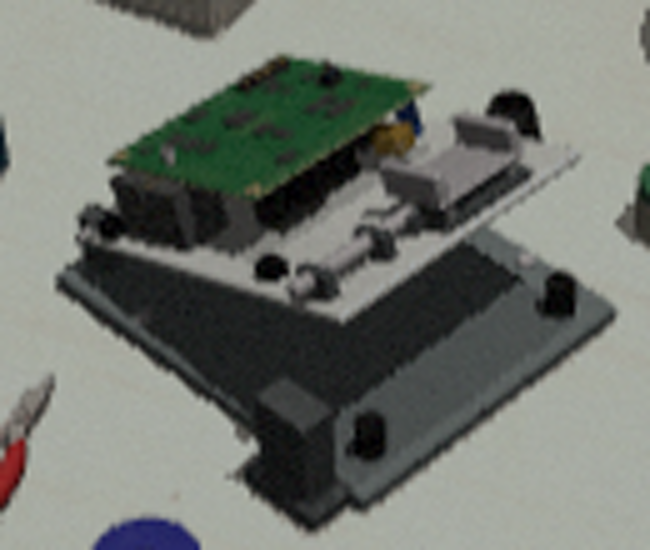

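The top crop shows the base's front-right corner at about (324,248), its back-right corner at (357,176), and the keeper bridge at (263,206). The saddle floor is centred near (307,214), between its two cheeks. The scene crop shows the plate raised and the rod end clear of the keeper. Now I'll fit the table frame.

```bash
python3 - <<'E'
from h import *
np.set_printoptions(precision=4,suppress=True,linewidth=160)
T=pickle.load(open('top0.pkl','rb'));S=pickle.load(open('scene0.pkl','rb'))
def ray(s,u,v,z):
    K=s["intrinsics"];d=R.from_quat(s["attitude"]).apply([(u-K[0,2])/K[0,0],(v-K[1,2])/K[1,1],1]);e=s["eye"];return e+d*(z-e[2])/d[2]
c=lambda u,v,z:ray(T,250+(u-2)/5,140+(v-2)/5,z)
fr=c(370,543,.006);br=c(538,180,.006);fl=c(75,400,.012);kp=c(67,318,.063)
print(fr,br,fl,kp,"side",np.linalg.norm(br-fr))
# depth: points of the base top, right & front edges
W=cloud(T)[135:255,248:365].reshape(-1,3);P=W[(W[:,2]>.006)&(W[:,2]<.02)][:,:2]
rgb=T["pixels"][135:255,248:365].reshape(-1,3).astype(int)[(W[:,2]>.006)&(W[:,2]<.02)]
P=P[rgb.max(1)<150]
r=cv2.minAreaRect(P.astype(np.float32));print("rect",r,cv2.boxPoints(r))
# hypothesis from keeper-free corners: x axis along right edge (fr->br)
ex=(br-fr)[:2];ex/=np.linalg.norm(ex);ex3=np.array([*ex,0]);ey=np.array([-ex[1],ex[0],0])
yaw=np.arctan2(ex[1],ex[0]); 
fe=(fl-fr)[:2]; print("yaw right edge",np.degrees(yaw),"front edge",np.degrees(np.arctan2(fe[1],fe[0]))-90)
Q=P-fr[:2];X=Q@ex;Y=Q@ey[:2]
print("percentiles x",np.percentile(X,[1,3,50,97,99]),"y",np.percentile(Y,[1,3,50,97,99]))
E
```

```text
[ 0.4505 -0.0018  0.006 ] [ 0.6713 -0.0736  0.006 ] [0.5096 0.173  0.012 ] [0.5463 0.1757 0.063 ] side 0.23209622487180187
rect ((0.5967968106269836, 0.07987445592880249), (0.38457995653152466, 0.23430553078651428), 73.14907836914062) [[ 0.4289 -0.0702]
 [ 0.6532 -0.1381]
 [ 0.7647  0.2299]
 [ 0.5404  0.2979]]
yaw right edge -18.009581545043147 front edge -18.679335958996248
percentiles x [-0.0008  0.0001  0.0219  0.2119  0.225 ] y [-0.0575  0.0003  0.065   0.2056  0.27  ]
```

```bash
python3 - <<'E'
from h import *
np.set_printoptions(precision=1,suppress=True,linewidth=160)
T=pickle.load(open('top0.pkl','rb'));S=pickle.load(open('scene0.pkl','rb'))
yaw=np.radians(-18.3);Rt=R.from_euler('z',yaw).as_matrix()
fr=np.array([.4505,-.0018,0]);br=np.array([.6713,-.0736,0]);fl=np.array([.5096,.173,0])
cs=[fr-Rt@[-.1175,-.095,0],br-Rt@[.1175,-.095,0],fl-Rt@[-.1175,.095,0]];print(np.array(cs)*1e3)
C=np.mean(cs[:2],0)
pickle.dump((C,Rt),open('table.pkl','wb'))
for s,n in((T,'top'),(S,'scene')):
    L=(cloud(s)-C)@Rt*1e3
    D=s["pixels"].max(2)
    m=(abs(L[...,2]-63)<6)&(abs(L[...,1]-100)<35)&(abs(L[...,0]+84)<40)&(D<110)
    q=L[m];print(n,"keeper",len(q),np.median(q,0),np.percentile(q,5,0),np.percentile(q,95,0))
    # plate-frame coordinates at tilt .34
    th=.34;c,sn=np.cos(th),np.sin(th)
    V=L-[105,0,36];a=-(V[...,0]*-c+V[...,2]*sn)*-1;a=V[...,0]*-c+V[...,2]*sn;b=V[...,0]*sn+V[...,2]*c;y=L[...,1]
    near=(a>140)&(a<215)&(abs(y+25)<45)&(b>-15)&(b<60)
    pl=(a>140)&(a<205)&(abs(y)<84)&(abs(b)<8);print(" plate top b",np.median(b[pl]), 'slope',np.polyfit(a[pl],b[pl],1))
    fl=(abs(a-189)<14)&(abs(y+25)<15);print(" floor b pct",np.percentile(b[fl],[10,25,50,75,90]))
    hi=near&(b>27);print(" high pts a,y,b",[np.percentile(k[hi],[2,50,98]) for k in(a,y,b)], hi.sum())
    h2=near&(b>17);print(" >17: a,y",[np.percentile(k[h2],[2,50,98]) for k in(a,y)])
    print(" plate a max",np.percentile(a[(abs(b)<6)&(abs(y)<80)&(a>100)&(a<230)],99.5), "y rng",np.percentile(y[(abs(b)<6)&(a>100)&(a<200)&(abs(y)<110)],[1,99]))
E
```

```text
[[591.9  51.5   0. ]
 [589.6  53.5   0. ]
 [591.3  45.9   0. ]]
top keeper 85 [-85.  103.7  62.4] [-99.8  95.7  59.5] [-70.4 112.2  65.7]
 plate top b 3.831128104731974 slope [-0.   4.1]
 floor b pct [-904.5  -98.1  -91.    20.5   22.3]
 high pts a,y,b [array([170.5, 191.4, 210. ]), array([-52.5, -37.7,   6.4]), array([27.6, 35. , 39.7])] 102
 >17: a,y [array([169.4, 191.1, 210.3]), array([-52.3, -21.6,  11. ])]
 plate a max 213.73817713940133 y rng [-84.5  83.2]
scene keeper 108 [-88.1 108.8  62.2] [-103.1   98.5   59.2] [-70.8 117.5  64.8]
 plate top b 3.352471111338886 slope [0.  2.4]
 floor b pct [-108.2  -97.5  -91.8   19.3   20.9]
 high pts a,y,b [array([140.6, 192.1, 211.7]), array([-48.9, -16.1,  10.3]), array([27.3, 33. , 39.9])] 118
 >17: a,y [array([141.1, 194.5, 211.7]), array([-48.3, -25.3,  10.4])]
 plate a max 215.6671059610727 y rng [-80.5  86.9]
```

```bash
python3 - <<'E'
from h import *
from station import monitor
np.set_printoptions(precision=1,suppress=True,linewidth=160)
C,Rt=pickle.load(open('table.pkl','rb'))
c,sn=np.cos(.34),np.sin(.34)
for n in('top','scene'):
    s=pickle.load(open(n+'0.pkl','rb'));L=(cloud(s)-C)@Rt*1e3
    V=L-[105,0,36];a=V[...,0]*-c+V[...,2]*sn;b=V[...,0]*sn+V[...,2]*c;y=L[...,1]
    g=(abs(a-190)<13)
    f=g&(abs(y+25)<14)&(b>10)&(b<40);print(n,"floor b",np.percentile(b[f],[10,50,90]),f.sum())
    k=g&(b>28)&(b<50);print(" cheek- y,b",np.median(y[k&(y<-35)&(y>-65)]),np.median(b[k&(y<-35)&(y>-65)]),"cheek+",np.median(y[k&(y>-15)&(y<15)]),(k&(y>-15)&(y<15)).sum())
    e=(b>16)&(b<45)&(abs(y+25)<22);q=a[e&(a>160)&(a<220)];print(" a range",np.percentile(q,[1,50,99]))
st=monitor.sense();p=(st["tcp_pos"]-C)@Rt*1e3;print("tcp table",p)
E
```

```text
top floor b [18.9 21.2 23. ] 97
 cheek- y,b -49.03552758206939 35.06724011800169 cheek+ 2.423384988754751 29
 a range [169.3 190.4 211. ]
scene floor b [19.3 20.8 21.7] 50
 cheek- y,b -43.88861180546239 34.537521617624726 cheek+ 8.48123055146419 27
 a range [169.  195.7 212. ]
tcp table [-208.8 -761.8  244.4]
```

```bash
python3 -m pendant '[[[0,0,0,0,0,0.945,0],[0,0,0,0,0,0.945,0],[0,0,0,0,0,0.945,0],[0,0,0,0,0,0.945,0],[0,0,0,0,0,0.945,0],[0,0,0,0,0,0,0]]]' 20
python3 -m pendant '[[[0.0106,-0.0487,0,0,0,0,0],[0.0106,-0.0487,0,0,0,0,0],[0.0106,-0.0487,0,0,0,0,0],[0.0106,-0.0487,0,0,0,0,0],[0.0106,-0.0487,0,0,0,0,0],[0.0106,-0.0487,0,0,0,0,0],[0.0106,-0.0487,0,0,0,0,0],[0.0106,-0.0487,0,0,0,0,0],[0.0106,-0.0487,0,0,0,0,0],[0.0106,-0.0487,0,0,0,0,0],[0.0106,-0.0487,0,0,0,0,0],[0.0106,-0.0487,0,0,0,0,0],[0.0106,-0.0487,0,0,0,0,0],[0.0106,-0.0487,0,0,0,0,0],[0.0106,-0.0487,0,0,0,0,0],[0.0106,-0.0487,0,0,0,0,0],[0.0106,-0.0487,0,0,0,0,0],[0,0,0,0,0,0,0]]]'
cat > st.py <<'E'
from h import *
from station import monitor
np.set_printoptions(precision=2,suppress=True,linewidth=160)
C,Rt=pickle.load(open('table.pkl','rb'));s=monitor.sense()
def show(s):
    M=R.from_quat(s["tool_rot"]).as_matrix()
    p=(s["tcp_pos"]-C)@Rt*1e3
    D=np.diag([1,-1,-1.]);E=R.from_matrix(Rt.T@M@D).as_rotvec()
    print("t",s["t"],"table tcp",p,"rotvec table",E,"q",s["q"],"F table",Rt.T@s["force"],"gap",s["finger_gap"])
    for th in(.34,0):
        c,n=np.cos(th),np.sin(th);v=p-[105,0,36];print("  th",th,"a,b",-c*v[0]+n*v[2],n*v[0]+c*v[2])
show(s)
E
python3 st.py
```

```text
t: 0.7
tcp_pos: [0.1533, -0.6055, 0.2448]
tool_rot: [0.987, -0.159, -0.0, -0.001]
force: [-0.1, -0.6, 0.6]
finger_gap: 0.0
gripper_force: 0.0
t: 2.5
tcp_pos: [0.4999, -0.0187, 0.2454]
tool_rot: [0.988, -0.155, 0.001, -0.001]
force: [-1.1, -0.3, -0.6]
finger_gap: -0.002
gripper_force: 0.0
t 2.5 table tcp [-63.86 -96.13 245.35] rotvec table [ 0.   -0.    0.01] q [-0.26  0.36  1.74  0.    1.04  1.62] F table [-1.   -0.59 -0.58] gap -0.0016265500003499126
  th 0.34 a,b 229.0108670054496 141.05473814444906
  th 0 a,b 168.8611288696029 209.3521805868527
```

```bash
python3 -m pendant '[[[0.0068,-0.031,0,0,0,0,0],[0.0068,-0.031,0,0,0,0,0],[0.0068,-0.031,0,0,0,0.08,0],[0,0,0.0294,0,0,0,0],[0,0,0.0294,0,0,0,0],[0,0,0.0294,0,0,0,0],[0,0,0,0,-0.708,0,0],[0,0,0,0,-0.708,0,0],[0,0,0,0,-0.708,0,0],[0,0,0,0,-0.708,0,0],[0,0,0,0,0,0,0],[0,0,0,0,0,0,0]]]'
python3 st.py; python3 - <<'E'
from h import *
from station import eyes
for n,(u,v) in(("scene",(240,90)),("top",(230,120))):
    s=eyes.snapshot(n);pickle.dump(s,open(n+'1.pkl','wb'))
    i=cv2.resize(s["pixels"][v:v+150,u:u+150,::-1],None,fx=2.6,fy=2.6,interpolation=cv2.INTER_CUBIC)
    out=i if n=="scene" else np.hstack([out,i])
cv2.imwrite('pics/both1.png',out)
E
```

```text
t: 3.7
tcp_pos: [0.5365, 0.0426, 0.1742]
tool_rot: [0.972, -0.161, -0.167, -0.028]
force: [0.7, 0.0, -0.1]
finger_gap: 0.004
gripper_force: 0.0
t 3.7 table tcp [-48.43 -26.41 174.22] rotvec table [ 0.    0.34 -0.01] q [-0.16  0.63  1.51  0.06  1.34  1.72] F table [ 0.64  0.25 -0.11] gap 0.0037259672210971833
  th 0.34 a,b 190.73917996274625 79.14583998406404
  th 0 a,b 153.42613577760216 138.22416438523604
```

View pics/both1.png

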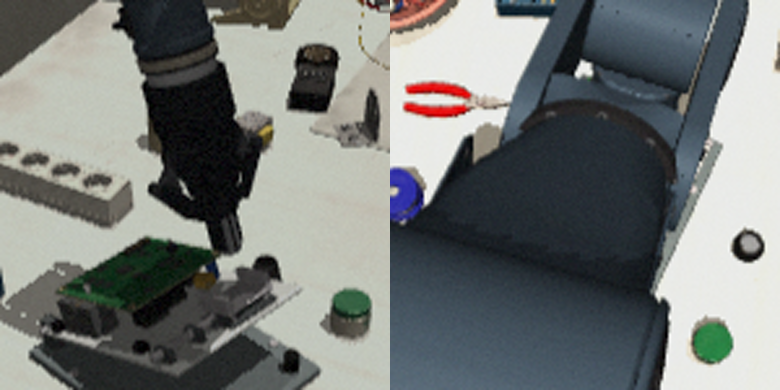

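The scene view shows the closed fingertips at about (328,185), just above the saddle at about (334,201) and clear of the board. In the top view the arm hides the table. Comparing the tip with the saddle in the same camera cancels the calibration bias.

```bash
python3 - <<'E'
from h import *
np.set_printoptions(precision=1,suppress=True,linewidth=160)
C,Rt=pickle.load(open('table.pkl','rb'));c,sn=np.cos(.34),np.sin(.34)
s=pickle.load(open('scene1.pkl','rb'));L=(cloud(s)-C)@Rt*1e3
V=L-[105,0,36];a=V[...,0]*-c+V[...,2]*sn;b=V[...,0]*sn+V[...,2]*c;y=L[...,1]
m=(abs(a-190)<30)&(abs(y+25)<35)&(b>55)&(b<100)
for lo in range(55,100,8):
    k=m&(b>=lo)&(b<lo+8); 
    if k.sum()>3: print(lo,k.sum(),"y",np.percentile(y[k],[5,50,95]),"a",np.percentile(a[k],[5,50,95]))
print("b min",np.percentile(b[m],[1,3]))
E
```

```text
63 15 y [-30.  -21.1 -17.8] a [186.7 199.2 203.4]
71 37 y [-36.7 -19.3 -12.6] a [187.  198.8 204.9]
79 38 y [-36.8 -19.3 -11.6] a [187.3 199.1 203.9]
87 42 y [-37.8 -20.  -11.5] a [187.3 198.9 203. ]
95 22 y [-35.4 -19.  -12.1] a [187.1 200.2 204.6]
b min [64.6 65.7]
```

```bash
python3 -m pendant '[[[0.002,-0.0071,0,0,0,0,0],[0,0,0.0125,0,0,0,0],[0,0,0.01,0,0,0,0],[0,0,0.008,0,0,0,0],[0,0,0.006,0,0,0,0],[0,0,0.006,0,0,0,0],[0,0,0,0,0,0,0],[0,0,0,0,0,0,0]]]'
python3 st.py; python3 - <<'E'
from h import *
from station import eyes
s=eyes.snapshot("scene");pickle.dump(s,open('scene2.pkl','wb'))
crop(s,285,150,100,90,6,'s2.png')
E
```

```text
t: 4.6
tcp_pos: [0.5295, 0.0517, 0.1421]
tool_rot: [0.972, -0.161, -0.167, -0.028]
force: [0.0, -0.4, 0.2]
finger_gap: -0.002
gripper_force: 0.0
t 4.6 table tcp [-57.88 -19.93 142.1 ] rotvec table [ 0.    0.34 -0.01] q [-0.15  0.67  1.55  0.06  1.26  1.72] F table [ 0.17 -0.41  0.19] gap -0.0019877665062659235
  th 0.34 a,b 188.93882591233995 45.707465484942645
  th 0 a,b 162.88010987460632 106.09958598141134
```

View pics/s2.png

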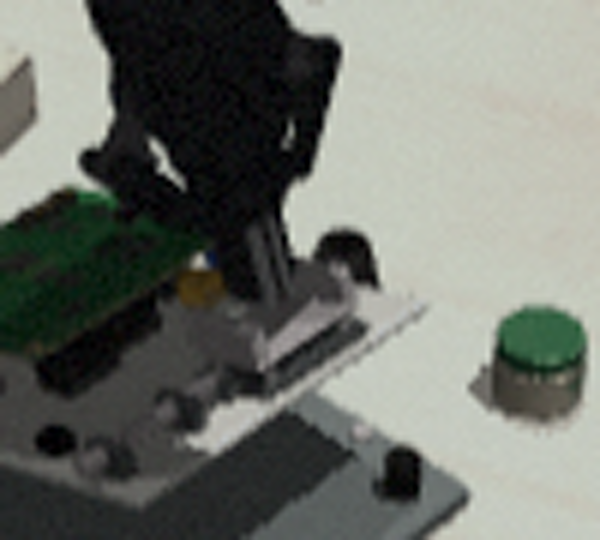

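The fingertips are between the saddle's cheeks at about (330,198) in the scene image, and there is no contact force. Next I'll go gently down to the floor.

```bash
python3 -m pendant '[[[0,0,0.0035,0,0,0,0],[0,0,0.0035,0,0,0,0],[0,0,0.0035,0,0,0,0],[0,0,0,0,0,0,0]]]'|grep force:
for i in 1; do python3 -m pendant '[[[0,0,0.002,0,0,0,0],[0,0,0,0,0,0,0]]]'|grep force:; done
python3 -m pendant '[[[0,0,0.002,0,0,0,0],[0,0,0,0,0,0,0]]]'|grep force:
python3 -m pendant '[[[0,0,0.002,0,0,0,0],[0,0,0,0,0,0,0]]]'|grep force:
python3 st.py
```

```text
force: [0.0, 0.1, -0.5]
gripper_force: 0.0
force: [0.3, -0.1, 0.1]
gripper_force: 0.0
force: [0.8, 0.0, 7.1]
gripper_force: 3.2
force: [-0.6, 0.2, 7.0]
gripper_force: 3.3
t 5.65 table tcp [-62.04 -19.83 130.81] rotvec table [ 0.    0.34 -0.01] q [-0.14  0.68  1.56  0.06  1.23  1.72] F table [-0.59  0.01  7.03] gap -0.003793063305631009
  th 0.34 a,b 189.09169340801742 33.67484538999689
  th 0 a,b 167.03694990566248 94.80675658498743
```

```bash
python3 -m pendant '[[[-0.0006,0,0.0036,0,0.125,0,0],[-0.0006,0,0.0036,0,0.125,0,0],[-0.0006,0,0.0036,0,0.125,0,0],[-0.0006,0,0.0036,0,0.125,0,0],[-0.0006,0,0.0036,0,0.125,0,0],[-0.0006,0,0.0036,0,0.125,0,0],[-0.0006,0,0.0036,0,0.125,0,0],[-0.0006,0,0.0036,0,0.125,0,0],[0,0,0,0,0,0,0]]]'|grep force:; python3 st.py
```

```text
force: [0.2, -1.3, 9.8]
gripper_force: 4.7
t 6.55 table tcp [-72.02 -19.81 110.13] rotvec table [ 0.    0.22 -0.01] q [-0.13  0.66  1.67  0.05  1.02  1.74] F table [ 0.6  -1.19  9.76] gap -0.0012308239338717866
  th 0.34 a,b 191.60678576569612 10.852162019731097
  th 0 a,b 177.01913527209922 74.129316194621
```

```bash
python3 -m pendant '[[[-0.0006,0,0.0036,0,0.125,0,0],[-0.0006,0,0.0036,0,0.125,0,0],[-0.0006,0,0.0036,0,0.125,0,0],[-0.0006,0,0.0036,0,0.125,0,0],[-0.0006,0,0.0036,0,0.125,0,0],[-0.0006,0,0.0036,0,0.125,0,0],[-0.0006,0,0.0036,0,0.125,0,0],[-0.0006,0,0.0036,0,0.125,0,0],[-0.0006,0,0.0036,0,0.125,0,0],[-0.0006,0,0.0036,0,0.125,0,0],[-0.0006,0,0.0036,0,0.125,0,0],[0,0,0,0,0,0,0]]]'|grep force:; python3 st.py
```

```text
force: [-1.9, -0.7, 13.6]
gripper_force: 6.6
t 7.75 table tcp [-81.82 -19.78  79.74] rotvec table [ 0.    0.05 -0.01] q [-0.11  0.66  1.82  0.02  0.72  1.78] F table [-1.61 -1.31 13.6 ] gap -0.00026356502833538737
  th 0.34 a,b 190.71160816822191 -21.063724091655438
  th 0 a,b 186.81873846798769 43.74193548470873
```

```bash
python3 -m pendant '[[[-0.0004,0,0.003,0,0.1,0,0],[-0.0004,0,0.003,0,0.1,0,0],[0,0,0,0,0,0,0]]]'|grep ' force:\|^force\|tcp'
for k in 1; do python3 -m pendant '[[[-0.0002,0,0.0015,0,0.05,0,0],[0,0,0,0,0,0,0]]]'|grep '^force\|tcp'; done
python3 -m pendant '[[[-0.0002,0,0.0012,0,0.04,0,0],[0,0,0,0,0,0,0]]]'|grep '^force\|tcp'
python3 st.py
```

```text
tcp_pos: [0.5059, 0.0597, 0.075]
force: [-2.2, -1.2, 14.3]
tcp_pos: [0.5056, 0.0598, 0.0739]
force: [-2.6, -1.0, 13.6]
tcp_pos: [0.5055, 0.0598, 0.073]
force: [-2.4, -1.5, 14.2]
t 8.45 table tcp [-83.24 -19.79  72.98] rotvec table [ 0.    0.02 -0.01] q [-0.1   0.66  1.85  0.01  0.65  1.79] F table [-1.81 -2.18 14.2 ] gap -0.00010463670508702806
  th 0.34 a,b 189.7981134655705 -27.90854616854653
  th 0 a,b 188.2401968857713 36.98430884493497
```

```bash
python3 -m pendant '[[[-0.0001,0,0.001,0,0.04,0,0],[0,0,0,0,0,0,0]]]'|grep '^force\|tcp'
python3 -m pendant '[[[-0.0001,0,0.001,0,0.04,0,0],[0,0,0,0,0,0,0]]]'|grep '^force\|tcp'
python3 -m pendant '[[[0,0,0.0006,0,0.03,0,0],[0,0,0,0,0,0,0]]]'|grep '^force\|tcp'
python3 st.py
```

```text
tcp_pos: [0.5053, 0.0599, 0.0722]
force: [-3.3, -0.8, 14.0]
tcp_pos: [0.5052, 0.0599, 0.0714]
force: [-2.9, -0.1, 14.1]
tcp_pos: [0.5051, 0.06, 0.0711]
force: [-3.1, -0.3, 15.3]
t 9.05 table tcp [-83.61 -19.8   71.14] rotvec table [-0.    0.01 -0.01] q [-0.1   0.66  1.86  0.    0.63  1.8 ] F table [-2.81 -1.21 15.26] gap 0.0017952524960190312
  th 0.34 a,b 189.5359633612361 -29.767365146981383
  th 0 a,b 188.6129457877757 35.144474904643985
```

```bash
python3 -m pendant '[[[0,0,0.0004,0,0.02,0,0],[0,0,0,0,0,0,0]]]'|grep '^force\|tcp'
python3 -m pendant '[[[0,0,0.0004,0,0.02,0,0],[0,0,0,0,0,0,0]]]'|grep '^force\|tcp'
python3 st.py
```

```text
tcp_pos: [0.5051, 0.06, 0.0711]
force: [-3.3, -0.8, 18.0]
tcp_pos: [0.5051, 0.06, 0.071]
force: [-4.4, -0.8, 20.5]
t 9.45 table tcp [-83.67 -19.79  70.99] rotvec table [-0.    0.   -0.01] q [-0.1   0.66  1.86  0.    0.62  1.8 ] F table [-3.94 -2.11 20.45] gap 0.00030773447741606576
  th 0.34 a,b 189.53339146324524 -29.931253414877467
  th 0 a,b 188.6651757408422 34.989110780677336
```

```bash
python3 -m pendant '[[[-0.0003,-0.0025,0,0,0,0,0],[0,-0.0025,0,0,0,0,0],[0,-0.0025,0,0,0,0,0],[0,-0.0025,0,0,0,0,0],[0,0,0,0,0,0,0]]]'>/dev/null; python3 st.py|head -1
python3 -m pendant '[[[0,-0.0025,0,0,0,0,0],[0,-0.0025,0,0,0,0,0],[0,0,0,0,0,0,0]]]'>/dev/null; python3 st.py|head -1
```

```text
t 9.95 table tcp [-83.72 -11.9   71.  ] rotvec table [-0.    0.   -0.01] q [-0.09  0.66  1.85 -0.    0.63  1.81] F table [-3.64 -2.96 19.87] gap 0.0002275809572927218
t 10.25 table tcp [-83.74  -7.92  71.02] rotvec table [-0.    0.   -0.01] q [-0.08  0.66  1.85 -0.    0.63  1.82] F table [-4.7  -2.43 20.02] gap -0.00016976151617368568
```

```bash
python3 -m pendant '[[[0,-0.0025,0,0,0,0,0],[0,-0.0025,0,0,0,0,0],[0,-0.0025,0,0,0,0,0],[0,0,0,0,0,0,0]]]'>/dev/null; python3 st.py|head -1
python3 -m pendant '[[[0,-0.0025,0,0,0,0,0],[0,-0.0025,0,0,0,0,0],[0,0,0,0,0,0,0]]]'>/dev/null; python3 st.py|head -1
python3 - <<'E'
from h import *
from station import eyes
s=eyes.snapshot("scene");pickle.dump(s,open('scene3.pkl','wb'))
crop(s,270,160,100,90,6,'s3.png')
E
```

```text
t 10.65 table tcp [-83.73  -1.91  71.01] rotvec table [-0.    0.   -0.01] q [-0.07  0.67  1.84 -0.    0.64  1.83] F table [-4.65 -2.82 20.12] gap 0.0009485945679234956
t 10.95 table tcp [-83.72   2.06  71.01] rotvec table [-0.    0.   -0.01] q [-0.06  0.67  1.83 -0.    0.64  1.84] F table [-3.38 -3.44 19.48] gap -0.0016310629051348767
```

View pics/s3.png

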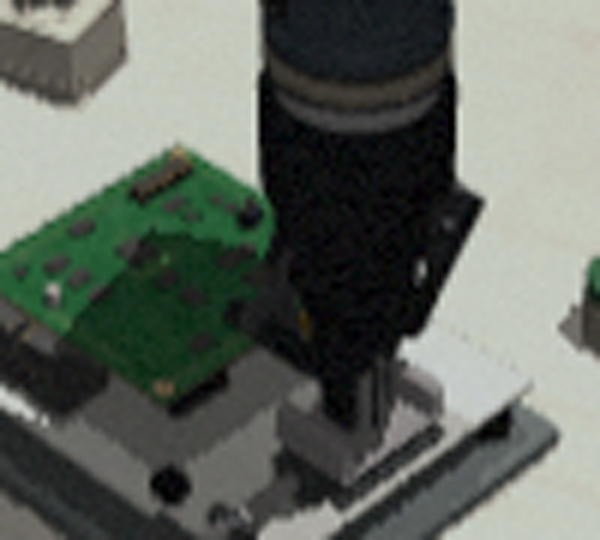

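The plate is level. The fingers are in the saddle, with the +y cheek at about (324,231) in the scene image, and the saddle has moved with them. I'll continue to the end stop.

```bash
for r in 1; do python3 -m pendant '[[[0,-0.0025,0,0,0,0,0],[0,-0.0015,0,0,0,0,0],[0,0,0,0,0,0,0]]]'>/dev/null; done; python3 st.py|head -1
python3 -m pendant '[[[0,-0.0015,0,0,0,0,0],[0,0,0,0,0,0,0]]]'>/dev/null; python3 st.py|head -1
python3 -m pendant '[[[0,-0.0012,0,0,0,0,0],[0,0,0,0,0,0,0]]]'>/dev/null; python3 st.py|head -1
```

```text
t 11.3 table tcp [-83.8    3.79  70.96] rotvec table [-0.    0.   -0.01] q [-0.05  0.67  1.83 -0.    0.64  1.85] F table [-3.22 -8.67 20.42] gap 0.0021004740621228583
t 11.5 table tcp [-83.76   4.    70.98] rotvec table [-0.    0.   -0.01] q [-0.05  0.67  1.83 -0.01  0.65  1.85] F table [ -1.31 -13.69  20.55] gap 0.0015764854900407735
t 11.7 table tcp [-83.8    4.28  70.96] rotvec table [-0.01  0.   -0.01] q [-0.05  0.67  1.83 -0.01  0.65  1.85] F table [ -1.45 -15.47  20.44] gap 0.004780936575828859
```

```bash
python3 - <<'E'
from h import *
from station import eyes
np.set_printoptions(precision=1,suppress=True,linewidth=160)
C,Rt=pickle.load(open('table.pkl','rb'))
s=eyes.snapshot("scene");pickle.dump(s,open('scene4.pkl','wb'));L=(cloud(s)-C)@Rt*1e3
a=105-L[...,0];b=L[...,2]-36;y=L[...,1]
g=(abs(a-190)<16)&(b>28)&(b<38)
k=g&(y>10)&(y<60)
print("cheek+ top y",np.percentile(y[k],[3,25,50,75,97]),k.sum(),"b",np.median(b[k]))
k=g&(y<-5)&(y>-45);print("cheek- ",np.percentile(y[k],[3,50,97]),k.sum())
k=(abs(a-191)<30)&(b>50)&(b<75)&(abs(y-4)<30);print("finger y",np.percentile(y[k],[3,50,97]))
crop(s,275,185,90,80,7,'s4.png')
E
```

```text
cheek+ top y [11.1 17.8 29.1 31.3 33.1] 62 b 33.90472434019202
cheek-  [-26.7 -21.5  -9.1] 28
finger y [-21.5  12.1  31.6]
```

View pics/s4.png

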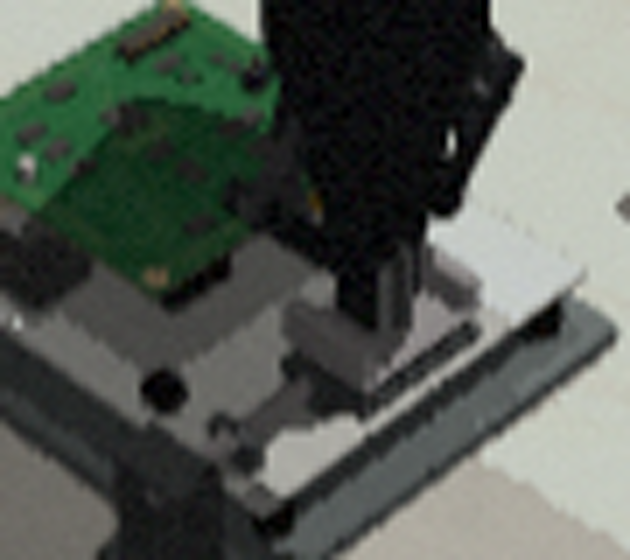

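The + cheek has travelled about 22 of 26 mm, and there is still a gap between the finger (about y=18) and that cheek's inner face (about y=26). So the fingers have been driving by floor friction and are now slipping. I'll ease the press and bring the finger up to the cheek.

```bash
python3 -m pendant '[[[0,0,-0.0005,0,0,0,0],[0,0,0,0,0,0,0]]]'>/dev/null; python3 st.py|head -1
python3 -m pendant '[[[0,-0.0012,0,0,0,0,0],[0,0,0,0,0,0,0]]]'>/dev/null; python3 st.py|head -1
python3 -m pendant '[[[0,-0.0012,0,0,0,0,0],[0,0,0,0,0,0,0]]]'>/dev/null; python3 st.py|head -1
```

```text
t 11.95 table tcp [-83.71   4.71  71.05] rotvec table [-0.    0.   -0.01] q [-0.05  0.67  1.83 -0.01  0.65  1.85] F table [ -1.25 -13.51  17.85] gap -0.003963280972421063
t 12.15 table tcp [-83.66   5.58  71.06] rotvec table [-0.01  0.   -0.01] q [-0.05  0.67  1.83 -0.01  0.65  1.85] F table [ -0.5  -13.89  18.81] gap 0.0018487292364591196
t 12.35 table tcp [-83.58   6.56  71.06] rotvec table [-0.    0.   -0.01] q [-0.05  0.67  1.83 -0.01  0.65  1.85] F table [ -0.3  -13.85  18.47] gap 0.002381175099764022
```

```bash
python3 -m pendant '[[[0,-0.0012,0,0,0,0,0],[0,-0.0012,0,0,0,0,0],[0,0,0,0,0,0,0]]]'>/dev/null; python3 st.py|head -1
python3 -m pendant '[[[0,-0.0012,0,0,0,0,0],[0,-0.0006,0,0,0,0,0],[0,0,0,0,0,0,0]]]'>/dev/null; python3 st.py|head -1
python3 -m pendant '[[[0,-0.0012,0,0,0,0,0],[0,0,0,0,0,0,0]]]'>/dev/null; python3 st.py|head -1
```

```text
t 12.65 table tcp [-83.47   8.46  71.03] rotvec table [-0.01  0.   -0.01] q [-0.04  0.67  1.82 -0.01  0.65  1.86] F table [ -0.67 -14.13  18.34] gap 0.0026143726780204833
t 12.95 table tcp [-83.37   9.96  71.07] rotvec table [-0.    0.   -0.01] q [-0.04  0.67  1.82 -0.01  0.65  1.86] F table [ -0.39 -14.51  18.19] gap 0.0016999298217777268
t 13.15 table tcp [-83.36  10.8   71.01] rotvec table [-0.01  0.   -0.01] q [-0.04  0.67  1.82 -0.01  0.65  1.86] F table [ -0.22 -15.2   17.58] gap 0.002082825972898277
```

```bash
python3 -m pendant '[[[0,-0.0007,0,0,0,0,0],[0,0,0,0,0,0,0]]]'>/dev/null; python3 st.py|head -1
python3 -m pendant '[[[0,-0.0007,0,0,0,0,0],[0,0,0,0,0,0,0]]]'>/dev/null; python3 st.py|head -1
python3 - <<'E'
from h import *
from station import eyes
C,Rt=pickle.load(open('table.pkl','rb'))
s=eyes.snapshot("scene");pickle.dump(s,open('scene5.pkl','wb'));L=(cloud(s)-C)@Rt*1e3
a=105-L[...,0];b=L[...,2]-36;y=L[...,1]
g=(abs(a-190)<16)&(b>28)&(b<38)
k=g&(y>22)&(y<60);print("cheek+ top y",np.percentile(y[k],[3,25,50,75,97]),k.sum())
k=g&(y<-5)&(y>-45);print("cheek- ",np.percentile(y[k],[3,50,97]),k.sum())
# bolt rod/foot front: foot slab +y end at level
for n in('scene3','scene4','scene5'):
    q=pickle.load(open(n+'.pkl','rb'));M=(cloud(q)-C)@Rt*1e3;kk=(abs(M[...,0]+85)<18)&(M[...,2]>66)&(M[...,2]<75)&(M[...,1]>20)&(M[...,1]<60);print(n,"cheek+ outer",np.percentile(M[...,1][kk],[50,90,97]),kk.sum())
E
```

```text
t 13.35 table tcp [-83.36  10.86  71.02] rotvec table [-0.01  0.   -0.01] q [-0.04  0.67  1.82 -0.01  0.65  1.86] F table [ -1.25 -17.53  18.13] gap 0.0005642308857814266
t 13.55 table tcp [-83.39  10.93  71.  ] rotvec table [-0.01  0.   -0.01] q [-0.04  0.67  1.82 -0.01  0.65  1.86] F table [ -0.23 -18.94  17.8 ] gap -0.0018317157745698564
cheek+ top y [22.29142486 26.96076975 29.54586827 32.39273275 34.06784033] 53
cheek-  [-26.15323098 -20.85180841 -18.40757293] 32
scene3 cheek+ outer [28.57956664 31.18467388 31.97192894] 44
scene4 cheek+ outer [30.1404244  32.48203778 33.10591978] 45
scene5 cheek+ outer [28.90095889 33.08385068 33.72074528] 55
```

The finger is now rigidly against the cheek and the force rises with no motion. Relative to the plate, the saddle is at y=+1.2 mm and home is +1.0 mm; at the start it stood about 3 mm forward of drawn back. The bolt is home, so I'll relax the side push and lift.

```bash
python3 -m pendant '[[[0,0.001,0,0,0,0,0],[0,0.0008,0,0,0,0,0],[0,0,0,0,0,0,0]]]'>/dev/null; python3 st.py|head -1
python3 -m pendant '[[[0,0,-0.001,0,0,0,0],[0,0,-0.001,0,0,0,0],[0,0,0,0,0,0,0]]]'>/dev/null; python3 st.py|head -1
python3 -m pendant '[[[0,0,-0.001,0,0,0,0],[0,0,-0.001,0,0,0,0],[0,0,0,0,0,0,0]]]'>/dev/null; python3 st.py|head -1
```

```text
t 13.9 table tcp [-83.35  10.74  71.05] rotvec table [-0.    0.   -0.01] q [-0.04  0.67  1.82 -0.01  0.65  1.86] F table [ -1.15 -14.12  18.21] gap -0.0009044250374330736
t 14.2 table tcp [-83.23  10.75  72.25] rotvec table [-0.    0.   -0.01] q [-0.04  0.67  1.82 -0.01  0.65  1.86] F table [ -0.15 -13.05  12.68] gap -0.005140740155657459
t 14.5 table tcp [-83.07  10.83  73.42] rotvec table [-0.    0.   -0.01] q [-0.04  0.67  1.82 -0.01  0.66  1.86] F table [  0.32 -11.91   9.47] gap 0.003265595217791846
```

```bash
python3 -m pendant '[[[0,0.001,0,0,0,0,0],[0,0,0,0,0,0,0]]]'>/dev/null; python3 st.py|head -1
python3 -m pendant '[[[0,0,-0.001,0,0,0,0],[0,0,0,0,0,0,0]]]'>/dev/null; python3 st.py|head -1
python3 - <<'E'
from h import *
from station import eyes
C,Rt=pickle.load(open('table.pkl','rb'))
s=eyes.snapshot("scene");pickle.dump(s,open('scene6.pkl','wb'))
for n in('scene4','scene5','scene6'):
    q=pickle.load(open(n+'.pkl','rb'));M=(cloud(q)-C)@Rt*1e3
    for lo,hi in((-80,-30),(40,78)):
        kk=(M[...,0]<-60)&(M[...,0]>-105)&(M[...,1]>lo)&(M[...,1]<hi)&(abs(M[...,2]-37)<8)&(q["pixels"].min(2)>110);print(n,lo,"plate front z",np.median(M[...,2][kk]),kk.sum())
crop(s,275,185,90,80,7,'s6.png')
E
```

```text
t 14.7 table tcp [-83.06  10.76  73.4 ] rotvec table [-0.    0.   -0.01] q [-0.04  0.67  1.82 -0.    0.66  1.86] F table [ 1.21 -9.65  9.67] gap -0.0014955923492836613
t 14.9 table tcp [-83.05  10.8   73.8 ] rotvec table [-0.    0.   -0.01] q [-0.04  0.67  1.82 -0.    0.66  1.86] F table [ 1.76 -9.32  5.64] gap 0.0018948760132542518
scene4 -80 plate front z 39.2817039486506 147
scene4 40 plate front z 39.05054484265469 66
scene5 -80 plate front z 39.28477505842187 149
scene5 40 plate front z 39.374002471179 64
scene6 -80 plate front z 42.099343654267265 139
scene6 40 plate front z 42.24981527512417 61
```

View pics/s6.png

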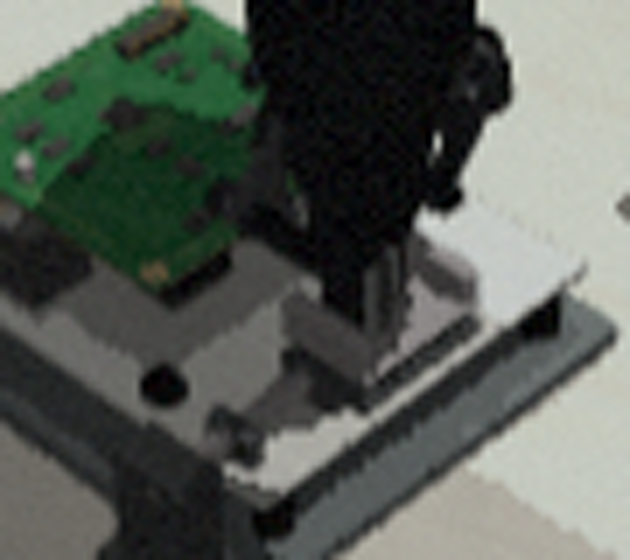

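The plate rose about 2–3 mm, taking up the play. The press force is now dropping sharply, so the keeper is taking the load. The rod points into the keeper at about (305,255) in the scene image. I'll continue the lift.

```bash
python3 -m pendant '[[[0,0.0005,-0.001,0,0,0,0],[0,0,0,0,0,0,0]]]'>/dev/null; python3 st.py|head -1
python3 -m pendant '[[[0,0.0003,-0.001,0,0,0,0],[0,0,0,0,0,0,0]]]'>/dev/null; python3 st.py|head -1
python3 -m pendant '[[[0,0,-0.0015,0,0,0,0],[0,0,0,0,0,0,0]]]'>/dev/null; python3 st.py|head -1
```

```text
t 15.15 table tcp [-83.07  10.83  74.17] rotvec table [-0.    0.   -0.01] q [-0.04  0.67  1.82 -0.    0.66  1.86] F table [ 1.72 -6.11  1.24] gap 0.0008616600033271324
t 15.35 table tcp [-83.18  10.88  74.55] rotvec table [-0.    0.   -0.01] q [-0.04  0.66  1.82 -0.    0.66  1.86] F table [ 2.   -5.8  -0.08] gap -0.00024125335988605255
t 15.55 table tcp [-83.65  10.89  75.49] rotvec table [-0.    0.   -0.01] q [-0.04  0.66  1.82 -0.    0.66  1.86] F table [ 1.02 -4.73 -1.3 ] gap 0.0019242335468259567
```

Released from the floor and only lightly touching the cheek, so I'll move off it and lift clear.

```bash
python3 -m pendant '[[[0,0.002,-0.001,0,0,0,0],[0,0.003,-0.002,0,0,0,0],[0,0,-0.006,0,0,0,0],[0,0,-0.012,0,0,0,0],[0,0,-0.03,0,0,0,0],[0,0,-0.04,0,0,0,0],[0,0,-0.05,0,0,0,0],[-0.03,0.03,-0.03,0,0,0,0],[-0.03,0.05,0,0,0,0,0],[0,0.06,0,0,0,0,0],[0,0.06,0,0,0,0,0],[0,0.06,0,0,0,0,0],[0,0.06,0,0,0,0,0],[0,0.06,0,0,0,0,0],[0,0.06,0,0,0,0,0],[0,0,0,0,0,0,0],[0,0,0,0,0,0,0]]]'|grep 'tcp\|force'; python3 st.py|head -1
python3 - <<'E'
from h import *
from station import eyes
np.set_printoptions(precision=1,suppress=True,linewidth=160)
C,Rt=pickle.load(open('table.pkl','rb'))
o=[]
for n,(u,v) in(("scene",(255,180)),("top",(250,135))):
    s=eyes.snapshot(n);pickle.dump(s,open(n+'9.pkl','wb'));o.append(cv2.resize(s["pixels"][v:v+110,u:u+110,::-1],None,fx=3.6,fy=3.6,interpolation=cv2.INTER_CUBIC))
    L=(cloud(s)-C)@Rt*1e3;a=105-L[...,0];b=L[...,2]-36;y=L[...,1];g=(abs(a-190)<15)&(b>29)&(b<45)
    k1=g&(y>15)&(y<45);k2=g&(y<0)&(y>-50);print(n,"cheeks y",np.median(y[k1]),np.median(y[k2]),"b",np.median(b[k1]))
    pl=(abs(b-4)<12)&(a>150)&(a<205)&(abs(y)<80);print(" plate y",np.percentile(y[(abs(b-3)<5)&(a>60)&(a<200)&(abs(y)<92)],[1,99]))
cv2.imwrite('pics/end.png',np.hstack(o))
E
```

```text
tcp_pos: [0.3545, -0.2319, 0.2132]
force: [-0.1, -0.1, -0.5]
gripper_force: 0.0
t 17.25 table tcp [-134.93 -344.22  213.22] rotvec table [ 0.    0.   -0.01] q [-0.84  0.31  1.95 -0.    0.88  1.06] F table [-0.02 -0.16 -0.48] gap -0.0024907337030347708
scene cheeks y 31.165662523061446 -20.88211163749259 b 36.70080211014485
 plate y [-81.   86.6]
top cheeks y 25.96310985548846 -25.982107505553003 b 37.7778877850257
 plate y [-84.7  83.6]
```

View pics/end.png

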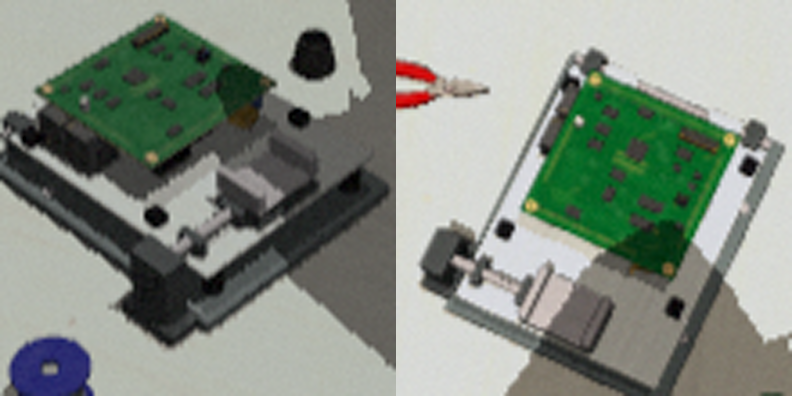

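Both views show the plate held down flat, with the rod in under the keeper at about (299,252) in the scene view. The saddle is 0.5–2.3 mm to +y of the plate's middle, and home is +1. The board was not touched and the arm is clear.

```bash
python3 -c "
from station import job
print(job.sign_off())"
```

```text
the job is handed in; nothing more can be done
None
```

The plate is down and bolted, with the bolt pushed against its end stop under the keeper and the hand clear of everything. Once released, the plate sits about 2 mm up against the keeper (1.5 mm of play expected), and the job is handed in with no verdict shown.

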